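# Clip the sampling tube into its holder and park its tip against the hidden stop

## Task

Take the sampling tube off its white drying rest and snap it down sideways into both spring clips of the holder, narrow tip towards the hood but still outside it. Then slide it along in the clips until the tip meets the stop hidden under the hood: feel for the stop gently and do not push it out of its setting, nor force the tube hard against the holder. Leave the tube fully home in both clips, with its tip against the stop, let go of it, and do not disturb the tins and the spoon cup.

Things in the scene. Friction and masses are not known exactly. Their poses are not given: they have to be found in the camera images.
- tube: Steel sampling tube, 20 mm thick, about 0.2 kg. Origin on its axis; +x runs along the axis to the tip. 20 mm in diameter from x = -95 to +85 mm, then a narrow tip 14 mm in diameter to +95 mm; black end cap 30 mm in diameter from -103 to -95 mm. Starts level on the rest, axis 48 mm above the table. Take it near its origin; its roll about its axis does not matter.
- tube_tip (a point): Centre of the tube's tip face, 95 mm along the tube's +x from its origin.
- rest: White plastic drying rest, fixed. Origin on the table under its middle; x along the lying tube. Base 150 x 70 x 8 mm; two V-notched posts 12 mm long at x = -50 and +50 mm, 48 mm high, carry the tube; between them only the base lies below it.
- holder: Grey holder with steel hood, fixed. Origin on the table midway between its two clips; x along the clips towards the hood, z up. Base plate 90 mm wide, 8 mm thick, from x = -85 to +137 mm; between the clips nothing else lies below the tube. The tube is laid in with its tip at x = 73 to 85 mm, outside the hood, then slid along +x. Pressing the tube with over 45 N (90 N of contact in all) is too hard.
- seat (a point): Point on the axis of the seated tube midway between the clips, 48 mm above the holder's origin; axes as the holder's. A seated tube lies level along this x axis.
- clip_front (a point): Front C-shaped spring clip at holder x = 55 mm, at seated axis height (48 mm). 12 mm long, open upwards, mouth flared to 38 mm wide at 64 mm above the table. The tube rests on its lips at about 62 mm axis height; pressed straight down it spreads them, passes and bottoms on a rigid V seat. Both clips together take 8 to 20 N; sliding along then takes 2 to 6 N, up to 18 N while the hand presses.
- clip_rear (a point): Rear clip, the same, at holder x = -55 mm.
- hood_mouth (a point): Centre of the hood's mouth at holder x = 86 mm, 48 mm above the table. The hood is a steel tunnel to x = 132 mm, 34 mm wide, 66 mm high, bore 28 mm wide, roof 14.5 mm above the seated axis. Inside, a flat stop faces the tip somewhere between x = 90 and 124 mm: not measured, to be felt. It is held by friction and gives way at about 15 N; it must not be pushed along by over 2 mm.
- gold_tin: Bystander: flat gold-coloured tin, 86 mm in diameter, 32 mm high, origin under its middle.
- blue_tin: Bystander: flat blue tin with a gold band, 86 mm in diameter, 32 mm high, origin under its middle.
- spoon_cup: Bystander: steel cup of spoons, 76 mm in diameter, 122 mm high with the spoons, origin under its middle.
There are look-alikes about, which are no part of the job. Several things have the shape of the tube; the one meant has the colours described above.

How it is judged:
On the way:
1. the tube is snapped fully home in both clips with its tip still outside the hood (z of tube in the frame of holder between 0.046 and 0.05 m and y of tube in the frame of holder between -0.002 and 0.002 m and angle between the x axis of tube and the x axis of holder, either way round below 0.03 rad and x of tube_tip in the frame of holder between 0.068 and 0.088 m), for 0.2 s.
At the end, for the whole second after the job is handed in: The tube lies home in both clips (axis within 2 mm in height and sideways and 0.03 rad of the seat line), its tip face within 2 mm of the hidden stop's face, at rest and released (z of tube in the frame of holder between 0.046 and 0.05 m and y of tube in the frame of holder between -0.002 and 0.002 m and angle between the x axis of tube and the x axis of holder, either way round below 0.03 rad and x of tube_tip in the frame of stop_face above -0.002 m and linear speed of tube below 0.01 m/s); the robot touches nothing.
It fails at once if the stop is pushed more than 2 mm out of its setting (distance of stop_face from where it was at the start of the episode above 0.002 m).
It fails at once if the tube is forced against the holder with more than 90 N of contact force in all (contact force between tube and holder above 90 N).
It fails at once if the gold tin is disturbed by more than 30 mm (distance of gold_tin from where it was at the start of the episode above 0.03 m).
It fails at once if the blue tin is disturbed by more than 30 mm (distance of blue_tin from where it was at the start of the episode above 0.03 m).
It fails at once if the spoon cup is disturbed by more than 30 mm (distance of spoon_cup from where it was at the start of the episode above 0.03 m).
It also fails if it takes over 64 s, if anything falls off the work surface, if the arm or the gripper's body presses on something with over 40 N, if the wrist force passes 120 N, or if a joint passes its speed limit or range.

## Robot

A 7-joint arm with a two-finger parallel gripper is mounted at the origin on the work surface. World frame = base frame: x ahead of the robot, y to its left, z up, the work surface at z = 0. Lengths are in m, angles in rad, forces in N, time in s.
With the tool pointing down it reaches from about 0.425 to 1.025 m from the base axis. Payload 3.6 kg.
Tool frame: the origin (TCP) lies midway between the tips of the shut fingers; the grasp point (between the pads) lies 19 mm behind it (robot.tcp_to_grasp is the z of the grasp point in the tool frame, in m); z points along the fingers, y is the line along which they close (so a half turn about z gives the same grasp; the last joint's range is limited). The gripper opens to 85 mm and grips with 20 to 120 N. Pads are 22 mm wide; open, the fingers measure 114 mm over their backs; the gripper's body (76 mm by 85 mm) begins 54 mm behind the grasp point. The pads swing forward as they close: fully open they stand 13 mm farther back than shut.
Start: joints at [-1.417, 0.591, 0.048, 1.609, -0.033, 0.943, -0.034], TCP at [0.178, 0.703, 0.231] pointing down, gripper open.
Joint ranges: [-2.69, 2.69], [-0.47, 2.24], [-1.27, 1.36], [0.19, 2.51], [-1.53, 4.68], [0.08, 2.07], [-3.09, 3.09]. Speed limits (rad/s): [2.57, 2.57, 3.14, 3.14, 3.14, 3.14, 3.14].

## Interface

Orientations are given as a unit quaternion [x, y, z, w].
In Python, from workcell import robot gives the robot as it stands. The module is installed in compiled form; this text tells all that it offers.
- The arm moves only by the tool apply_moves, never from a script. Its arguments are lists of equal length, an entry for each row: "delta_rot": the turn, a rotation vector about the tool's x, y, z in rad, a list of three; "translation": the shift along the tool's x, y, z in mm, a list of three; "jaw": the closure in counts, from 0 (fully open) to 255 (shut). In form: {"delta_rot": [[rx, ry, rz], ...], "translation": [[x, y, z], ...], "jaw": [jaw, ...]}. A call has exactly 8 rows; each row shifts and turns the commanded pose from where the row before left it, along the tool's axes as they then stand; what a row does not reach is not made up. A row lasts 1/10 s, in which the tool goes at most 50 mm and 8.59 degrees, less where a joint would pass 70% of its speed; a pose out of reach is approached as far as the arm can. A call is refused whole if a number of a shift passes 50 or a number of a turn 0.15, either way. A call with a gripper value outside its range is refused whole. The fingers move at their own pace and stop on an object; "force" is the grip in N (left out, the last holds). Time passes only in rows, so rows that do not move let the fingers close, or fill a call up. It gives the time, the measured TCP pose, the force, the opening and the grip force at its end, in the units of the state.
- robot.get_state(): the state, without advancing time (a new reading comes with each control period).
- robot.get_image(name): name is "scene" or "top"; returns a dict with "image" (420x560x3 uint8, red, green, blue), "intrinsics" (3x3 intrinsics, pixels), "k1" (the pictures are not rectified: a ray, as slopes to the right and down, at radius r is drawn at 1 + k1 r^2 times it, then the intrinsics apply), "origin" and "orientation" of the camera in the world. Camera axes: x right, y down, z forward; pixel columns grow to the right and rows downward; lengths in m; the calibration is good to about 2 mm. A picture is of the moment at which its call begins. There is no depth.
- robot.job_done(): hands the job in; it is judged then, once.
The state is a dict: "clock": time; "joints": joint angles; "joint_velocities": joint speeds; "tau": joint torques, N m; "position": TCP position; "ee_rot": TCP orientation; "ft_force": force on the tool from outside, world axes, zero at the start; "wrist_torque": the same for the moment, N m; "width": finger opening in m; "gripper_force": force on a finger pad.
Only numpy, scipy, OpenCV 4.12 (cv2) and the standard library are available. Lean on these libraries where they do the work, as an engineer would, in place of code of your own. Each camera call takes 0.05 s, during which the arm holds its last target. There are 200 camera calls.

## Working session

There is one attempt and no reset: what is moved stays moved. The work goes in short steps, Python scripts to look and compute and a tool call to move; the robot and the scene stay as the last step left them, time stands still between calls to the robot, and variables do not carry over. Pictures are saved under pics/ and viewed, at most 10 in all, crops included, and the job is handed in when it is done.

Besides the shell and the picture viewer there is one more tool, called after "Emit:" by a JSON object that holds its "fn" and its "kwargs", one argument or row to a line. apply_moves: Moves the arm, as the interface text tells. Its arguments: {"type":"object","properties":{"delta_rot":{"type":"array","items":{"type":"array","items":{"type":"number"}}},"translation":{"type":"array","items":{"type":"array","items":{"type":"number"}}},"jaw":{"type":"array","items":{"type":"number"}},"force":{"type":"number"}},"required":["delta_rot","translation","jaw"]}

```bash
mkdir -p pics; cat > h.py <<'E'
import numpy as np, cv2
from scipy.spatial.transform import Rotation as R
from workcell import robot
def grab(n):
    d=robot.get_image(n); return d
def ray(d,u,v):
    K=np.array(d["intrinsics"]); 
    p=cv2.undistortPoints(np.array([[[u,v]]],float),K,np.array([d["k1"],0,0,0,0],float))[0,0]
    o=d["orientation"]; r=R.from_quat(o) if np.size(o)==4 else R.from_matrix(o)
    return np.array(d["origin"]),r.apply([p[0],p[1],1.])
def plane(d,u,v,z):
    o,k=ray(d,u,v); return o+k*(z-o[2])/k[2]
def project(d,P):
    o=d["orientation"]; r=R.from_quat(o) if np.size(o)==4 else R.from_matrix(o)
    c=r.inv().apply(np.array(P)-d["origin"]); s=c[:2]/c[2]; s=s*(1+d["k1"]*(s@s))
    K=np.array(d["intrinsics"]); return K[0,0]*s[0]+K[0,2],K[1,1]*s[1]+K[1,2]
E
python3 - <<'E'
from h import *
for n in("scene","top"):
    d=grab(n); cv2.imwrite(f"pics/{n}0.png",d["image"][:,:,::-1]); print(n,d["origin"],d["orientation"],d["k1"],d["intrinsics"])
print(robot.get_state(),robot.tcp_to_grasp)
E
```

```text
scene [1.24265408 0.43772631 0.78460823] [ 0.42684561  0.80577986 -0.3600433  -0.19720665] -0.03940838387730035 [[434.43735625   0.         281.1498165 ]
 [  0.         434.43735625 211.84635339]
 [  0.           0.           1.        ]]
top [ 0.38475284 -0.0059554   1.2325501 ] [ 0.71214709 -0.69881975  0.05025187 -0.0444097 ] -0.006199110523749098 [[438.68552281   0.         281.00494885]
 [  0.         438.68552281 209.42840117]
 [  0.           0.           1.        ]]
{'clock': 0.1, 'joints': array([-1.41651939,  0.59202684,  0.04833127,  1.6097358 , -0.03334529,
        0.94271757, -0.03367928]), 'joint_velocities': array([-2.17852505e-05, -1.90713511e-03, -7.49990502e-05, -2.36670451e-03,
        6.27346262e-04,  1.61335143e-05, -9.84703756e-04]), 'tau': array([ 4.20643628e-03, -5.50005126e+01,  1.55327059e+00, -1.98825127e+01,
        9.75091156e-03,  3.86592277e-03,  1.21450890e-05]), 'position': array([0.17761371, 0.70210833, 0.2302407 ]), 'ee_rot': array([ 1.23546498e-01,  9.92338239e-01, -1.03756624e-03, -8.14154071e-05]), 'ft_force': array([ 0.27743397,  1.86609364, -0.29348733]), 'wrist_torque': array([-0.01950383,  0.03427535, -0.02580564]), 'gripper_force': 0.0, 'width': 0.08552810004204557} -0.0187
```

View pics/scene0.png

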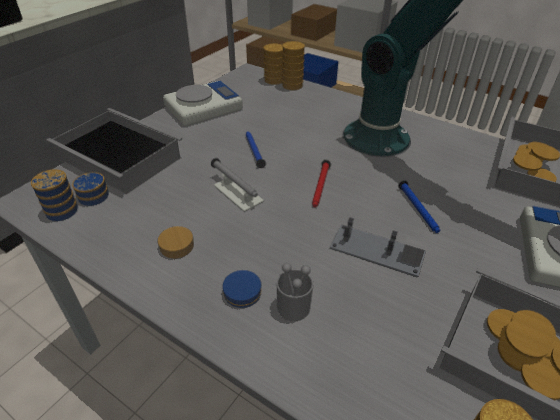

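View pics/top0.png

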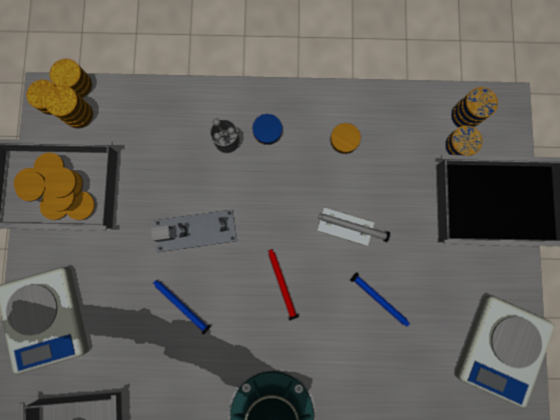

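The top view shows the tube on the rest from about (320,216) at the tip to the black cap at (388,236). The holder spans (152..237, 210..250), with its light hood at (163,232) and clips at about (182,230) and (225,225). The cup is at (225,134) and the tins at (267,128) and (346,138). Next I'll zoom in and measure.

```bash
python3 - <<'E'
from h import *
d=cv2.imread("pics/top0.png"); s=cv2.imread("pics/scene0.png")
a=cv2.resize(d[195:260,140:250],(770,455),interpolation=cv2.INTER_CUBIC)
b=cv2.resize(d[195:255,300:400],(400,240),interpolation=cv2.INTER_CUBIC)
c=cv2.resize(s[205:280,320:435],(770,502),interpolation=cv2.INTER_CUBIC)
e=cv2.resize(s[150:215,200:275],(400,347),interpolation=cv2.INTER_CUBIC)
o=np.zeros((600,800,3),np.uint8)
o[:295,:500]=cv2.resize(a,(500,295)); o[:240,500:800]=cv2.resize(b,(400,240))[:,:300]
o[300:600,:460]=cv2.resize(c,(460,300)); o[300:600,460:800]=cv2.resize(e,(340,300)); 
cv2.imwrite("pics/z1.png",o)
E
```

```text
(no output)
```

View pics/z1.png

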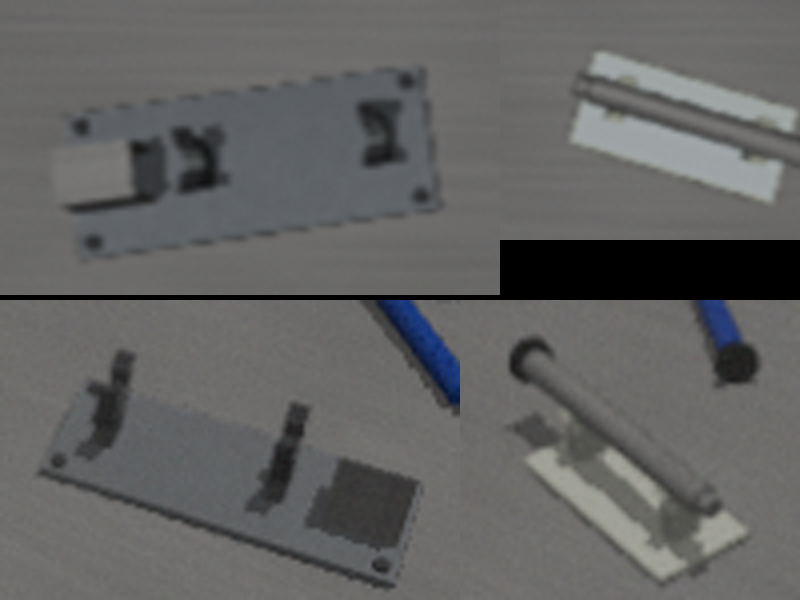

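The crops show holder plate corners with four screws, clips clear of the hood and the hood at the +y end. The tube's tip end is also towards +y. Next I'll measure both.

```bash
python3 - <<'E'
from h import *
d=grab("top"); im=d["image"].astype(float)
bl=im[:,:,2]-im[:,:,0]
sub=bl[200:260,145:245]; print("table/plate b-r",np.median(bl[240:260,250:265]),np.median(bl[215:235,195:210]))
big=cv2.resize(bl[200:260,140:250].astype(np.float32),None,fx=8,fy=8,interpolation=cv2.INTER_CUBIC)
t=(np.median(bl[240:260,250:265])+np.median(bl[215:235,195:210]))/2
m=(big>t).astype(np.uint8); m=cv2.morphologyEx(m,cv2.MORPH_OPEN,np.ones((9,9)));
c=max(cv2.findContours(m,0,2)[0],key=cv2.contourArea); 
r=cv2.boxPoints(cv2.minAreaRect(cv2.convexHull(c)))
px=(r+.5)/8-.5+[140,200]
P=np.array([plane(d,u,v,.008) for u,v in px]); print("plate",px.round(1).tolist(),P.round(4).tolist(),[np.linalg.norm(P[i]-P[i-1]).round(4) for i in range(4)])
# screws
for n,(x,y) in dict(a=(81,127),b=(93,242),c=(406,80),d=(421,195),clipF=(200,160),clipR=(380,134)).items():
    u,v=140+x/4.545-.4,195+y/4.538-.4; print(n,plane(d,u,v,.056 if 'clip' in n else .008).round(4))
# tube: gap in the white
g=im.mean(2); pts=[]
for u in range(326,370):
    col=g[196:256,u]; w=np.where(col>165)[0]
    if len(w)<4: continue
    k=np.argmax(np.diff(w)); a,b=w[k],w[k+1]
    if b-a<5 or b-a>13: continue
    th=140
    f=lambda i,j: i+(th-col[i])/(col[j]-col[i])*(j-i) 
    lo=[i for i in range(a,b) if (col[i]-th)*(col[i+1]-th)<=0]
    if len(lo)>=2: pts.append((u,196+(f(lo[0],lo[0]+1)+f(lo[-1],lo[-1]+1))/2,b-a))
pts=np.array(pts); print(len(pts),np.median(pts[:,2]) if len(pts) else g[200:250,345].round())
if len(pts)>5:
    k=np.polyfit(pts[:,0],pts[:,1],1); print(k,np.std(pts[:,1]-np.polyval(k,pts[:,0])))
    L=[(u,np.polyval(k,u)) for u in (319,345,388)]
    print([plane(d,u,v,.048).round(4).tolist() for u,v in L])
    us=np.arange(312,396); print([(u,int(g[int(round(np.polyval(k,u))),u])) for u in list(range(312,324))+list(range(380,395))])
# tube in scene: print bright profile
E
```

```text
table/plate b-r -2.0 8.0
plate [[152.7, 220.0], [232.0, 208.8], [236.5, 240.5], [157.2, 251.8]] [[0.5129, 0.3442, 0.008], [0.549, 0.1233, 0.008], [0.46, 0.1078, 0.008], [0.4247, 0.3267, 0.008]] [np.float64(0.09), np.float64(0.2238), np.float64(0.0903), np.float64(0.2217)]
a [0.506  0.3306 0.008 ]
b [0.4354 0.3194 0.008 ]
c [0.5391 0.1317 0.008 ]
d [0.468 0.12  0.008]
clipF [0.483  0.2462 0.056 ]
clipR [0.5005 0.1405 0.056 ]
0 [108. 109. 107. 107. 110. 109. 109. 108. 108. 108. 110. 110. 102. 105.
 150. 163. 163. 162. 163. 150.  96.  81. 100. 116. 112.  97.  80.  92.
 143. 163. 164. 163. 162. 162. 162. 162. 163. 163. 147. 108. 104. 108.
 109. 108. 109. 109. 111. 110. 109. 107.]
```

Plate measures 222.8 × 90 mm (expected 222 × 90), so the holder origin is about (0.491, 0.200) with its axis at 99.3°. I'll fix the tube threshold.

```bash
python3 - <<'E'
from h import *
d=grab("top"); g=d["image"].astype(float).mean(2); pts=[]
for u in range(326,372):
    col=g[196:256,u]; w=np.where(col>155)[0]
    if len(w)<4: continue
    k=np.argmax(np.diff(w)); a,b=w[k],w[k+1]
    if not 5<=b-a<=14: continue
    th=135; x=[i+(th-col[i])/(col[i+1]-col[i]) for i in range(a,b) if (col[i]-th)*(col[i+1]-th)<=0]
    if len(x)>=2: pts.append((u,196+(x[0]+x[-1])/2,x[-1]-x[0]))
pts=np.array(pts); k=np.polyfit(pts[:,0],pts[:,1],1); r=pts[:,1]-np.polyval(k,pts[:,0])
ok=abs(r)<.5; k=np.polyfit(pts[ok,0],pts[ok,1],1); print(len(pts),ok.sum(),k,r.std(),np.median(pts[:,2]))
print([(u,int(g[int(round(np.polyval(k,u))),u])) for u in list(range(312,324))+list(range(378,396))])
for u in (319,353,389): print(u,np.polyval(k,u),plane(d,u,np.polyval(k,u),.048).round(4))
# scene cross-check: project the candidate axis ends
s=grab("scene"); gs=s["image"].astype(float)
cap=np.argwhere(gs[150:180,205:230].max(2)<45); print("scene cap px",cap.mean(0)[::-1]+[205,150],len(cap))
for u in (319,388): print(project(s,plane(d,u,np.polyval(k,u),.048)))
E
```

```text
43 32 [  0.29971805 120.22188556] 0.4106880021035819 8.78494623655914
[(312, 110), (313, 110), (314, 109), (315, 110), (316, 111), (317, 108), (318, 97), (319, 100), (320, 108), (321, 103), (322, 97), (323, 112), (378, 108), (379, 111), (380, 108), (381, 108), (382, 107), (383, 108), (384, 109), (385, 102), (386, 69), (387, 24), (388, 20), (389, 59), (390, 93), (391, 105), (392, 103), (393, 103), (394, 103), (395, 102)]
319 215.8319447099111 [ 0.5289 -0.118   0.048 ]
353 226.02235853818726 [ 0.5029 -0.2106  0.048 ]
389 236.81220847400908 [ 0.4754 -0.3082  0.048 ]
scene cap px [213.16666667 161.83333333] 18
(np.float64(254.72857693937038), np.float64(194.1710241017188))
(np.float64(214.0811308564103), np.float64(161.86872139402274))
```

Emit:
{"fn": "apply_moves", "kwargs": {
  "delta_rot": [
    [0,0,0.066],
    [0,0,0.066],
    [0,0,0.066],
    [0,0,0.066],
    [0,0,0.066],
    [0,0,0.066],
    [0,0,0.066],
    [0,0,0.066]
  ],
  "translation": [
    [-49,-8,0],
    [-49,-8,0],
    [-49,-8,0],
    [-49,-8,0],
    [-49,-8,0],
    [-49,-8,0],
    [-49,-8,0],
    [-49,-8,0]
  ],
  "jaw": [0,0,0,0,0,0,0,0]
}}

```text
clock: 1.05
position: [0.4942, 0.4669, 0.2313]
ee_rot: [0.379, 0.925, 0.0, 0.0]
ft_force: [0.4, 0.1, -0.3]
width: 0.0852
gripper_force: 0.0
```

Emit:
{"fn": "apply_moves", "kwargs": {
  "delta_rot": [
    [0,0,0.066],
    [0,0,0.066],
    [0,0,0.066],
    [0,0,0.066],
    [0,0,0.066],
    [0,0,0.066],
    [0,0,0.066],
    [0,0,0.066]
  ],
  "translation": [
    [-45,-8,0],
    [-45,-8,0],
    [-45,-8,0],
    [-45,-8,0],
    [-45,-8,0],
    [-45,-8,0],
    [-45,-8,0],
    [-45,-8,0]
  ],
  "jaw": [0,0,0,0,0,0,0,0]
}}

```text
clock: 1.85
position: [0.6301, 0.1319, 0.2314]
ee_rot: [0.608, 0.794, 0.0, 0.0]
ft_force: [-0.0, -0.5, 0.2]
width: 0.0856
gripper_force: 0.0
```

Emit:
{"fn": "apply_moves", "kwargs": {
  "delta_rot": [
    [0,0,0.066],
    [0,0,0.066],
    [0,0,0.066],
    [0,0,0.066],
    [0,0,0.066],
    [0,0,0.066],
    [0,0,0.066],
    [0,0,0.066]
  ],
  "translation": [
    [-40,-7,0],
    [-40,-7,0],
    [-40,-7,0],
    [-40,-7,0],
    [-40,-7,0],
    [-40,-7,0],
    [-40,-7,0],
    [-40,-7,0]
  ],
  "jaw": [0,0,0,0,0,0,0,0]
}}

```text
clock: 2.65
position: [0.5853, -0.1861, 0.2314]
ee_rot: [0.794, 0.608, 0.0, 0.0]
ft_force: [0.8, -0.3, 0.0]
width: 0.0853
gripper_force: 0.0
```

```bash
cat >> h.py <<'E'
def to(p,yaw,n=1):
    """remaining move to TCP p with tool x at yaw (deg), tool z down: tool-frame mm and rotvec"""
    s=robot.get_state(); r=R.from_quat(s["ee_rot"]); a=np.radians(yaw)
    x=np.array([np.cos(a),np.sin(a),0]); z=np.array([0,0,-1.]); T=R.from_matrix(np.c_[x,np.cross(z,x),z])
    print("shift mm",(r.inv().apply(np.array(p)-s["position"])*1000).round(1),"turn",(r.inv()*T).as_rotvec().round(4),"pos",s["position"].round(4),"F",s["ft_force"].round(1),"M",s["wrist_torque"].round(2),"w",round(s["width"],4),"t",s["clock"],"q",s["joints"].round(2))
E
python3 -c "
from h import *
to([.5038,-.2073,.231],74.3)"
```

```text
shift mm [-41.7 -73.1   0.3] turn [0.0007 0.     0.0106] pos [ 0.5853 -0.1861  0.2314] F [ 0.8 -0.3  0. ] M [-0.03 -0.05  0.03] w 0.0853 t 2.65 q [-0.13  0.5   0.52  1.88 -0.32  0.84  0.29]
```

Emit:
{"fn": "apply_moves", "kwargs": {
  "delta_rot": [
    [0,0,0.0106],
    [0,0,0],
    [0,0,0],
    [0,0,0],
    [0,0,0],
    [0,0,0],
    [0,0,0],
    [0,0,0]
  ],
  "translation": [
    [-20,-36,0],
    [-21,-37,0],
    [0,0,30],
    [0,0,40],
    [0,0,40],
    [0,0,0],
    [0,0,0],
    [0,0,0]
  ],
  "jaw": [0,0,0,0,0,0,0,0]
}}

```text
clock: 3.45
position: [0.5057, -0.2057, 0.1231]
ee_rot: [0.796, 0.605, 0.001, 0.001]
ft_force: [0.2, -0.1, -0.3]
width: 0.0854
gripper_force: 0.0
```

```bash
python3 -c "
from h import *
to([.5038,-.2073,.029],74.3)
d=grab('top');s=grab('scene')
a=cv2.resize(d['image'][190:260,300:400],(400,280),interpolation=2);b=cv2.resize(s['image'][140:220,190:290],(500,400),interpolation=2)
o=np.zeros((400,900,3),np.uint8);o[:280,:400]=a;o[:,400:]=b;cv2.imwrite('pics/g1.png',cv2.resize(o,(800,356))[:,:,::-1])"
```

```text
shift mm [-2.  -1.7 94.1] turn [0.0033 0.0004 0.0023] pos [ 0.5057 -0.2057  0.1231] F [ 0.2 -0.1 -0.3] M [-0.01 -0.02 -0.02] w 0.0854 t 3.45 q [-0.    0.56  0.42  2.11 -0.43  0.55  0.46]
```

View pics/g1.png

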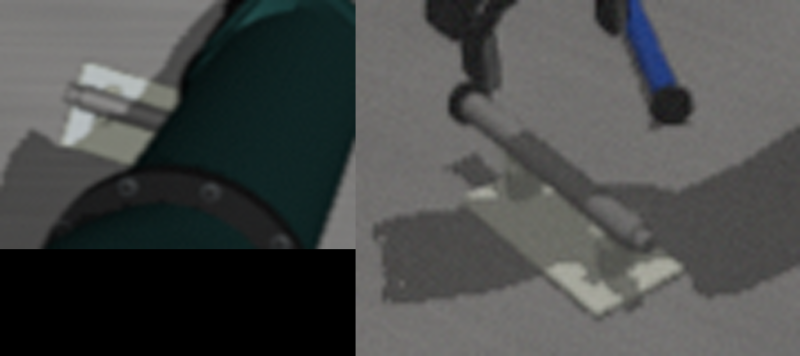

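The gripper straddles the tube from above, with one finger at about (480,60) in the right crop and the other at about (610,15). I'll go down and close gently.

Emit:
{"fn": "apply_moves", "kwargs": {
  "delta_rot": [
    [0,0,0.002],
    [0,0,0],
    [0,0,0],
    [0,0,0],
    [0,0,0],
    [0,0,0],
    [0,0,0],
    [0,0,0]
  ],
  "translation": [
    [-2,-1.5,30],
    [0,0,30],
    [0,0,20],
    [0,0,10],
    [0,0,4],
    [0,0,0],
    [0,0,0],
    [0,0,0]
  ],
  "jaw": [0,0,0,0,0,0,120,160],
  "force": 30
}}

```text
clock: 4.35
position: [0.503, -0.2067, 0.0283]
ee_rot: [0.797, 0.604, 0.0, 0.001]
ft_force: [-0.2, 0.1, 0.2]
width: 0.0591
gripper_force: 0.0
```

Emit:
{"fn": "apply_moves", "kwargs": {
  "delta_rot": [
    [0,0,0],
    [0,0,0],
    [0,0,0],
    [0,0,0],
    [0,0,0],
    [0,0,0],
    [0,0,0],
    [0,0,0]
  ],
  "translation": [
    [0,0,0],
    [0,0,0],
    [0,0,0],
    [0,0,0],
    [0,0,0],
    [0,0,0],
    [0,0,0],
    [0,0,0]
  ],
  "jaw": [255,255,255,255,255,255,255,255],
  "force": 30
}}

```text
clock: 5.15
position: [0.5046, -0.2071, 0.028]
ee_rot: [0.797, 0.604, 0.001, 0.002]
ft_force: [5.3, -0.3, 3.6]
width: 0.0189
gripper_force: 29.6
```

```bash
python3 -c "
from h import *
to([.5038,-.2073,.029],74.3)"
```

```text
shift mm [-0.4 -0.7 -1.1] turn [0.0043 0.0006 0.0007] pos [ 0.5046 -0.2071  0.028 ] F [ 5.3 -0.3  3.6] M [-0.03 -1.12 -0.  ] w 0.0189 t 5.15 q [ 0.11  0.71  0.27  2.14 -0.54  0.35  0.55]
```

Emit:
{"fn": "apply_moves", "kwargs": {
  "delta_rot": [
    [0,0,0],
    [0,0,0],
    [0,0,0],
    [0,0,0],
    [0,0,0],
    [0,0,0],
    [0,0,0],
    [0,0,0]
  ],
  "translation": [
    [0,0,0],
    [0,0,-5],
    [0,0,-20],
    [0,0,-25],
    [0,0,-30],
    [0,0,-30],
    [0,0,-25],
    [0,0,-10]
  ],
  "jaw": [255,255,255,255,255,255,255,255],
  "force": 60
}}

```text
clock: 5.95
position: [0.5003, -0.2062, 0.1732]
ee_rot: [0.797, 0.604, -0.001, -0.001]
ft_force: [-0.4, 0.1, -1.7]
width: 0.0181
gripper_force: 58.6
```

Emit:
{"fn": "apply_moves", "kwargs": {
  "delta_rot": [
    [0,0,-0.027],
    [0,0,-0.027],
    [0,0,-0.027],
    [0,0,-0.027],
    [0,0,-0.027],
    [0,0,-0.027],
    [0,0,-0.027],
    [0,0,-0.027]
  ],
  "translation": [
    [24,-2,0],
    [24,-2,0],
    [24,-2,0],
    [24,-2,0],
    [24,-2,0],
    [24,-2,0],
    [24,-2,0],
    [24,-2,0]
  ],
  "jaw": [255,255,255,255,255,255,255,255]
}}

```text
clock: 6.75
position: [0.5178, -0.0142, 0.1707]
ee_rot: [0.727, 0.687, -0.002, -0.002]
ft_force: [-0.4, 0.3, -2.0]
width: 0.0179
gripper_force: 58.7
```

Emit:
{"fn": "apply_moves", "kwargs": {
  "delta_rot": [
    [0,0,-0.027],
    [0,0,-0.027],
    [0,0,-0.027],
    [0,0,-0.027],
    [0,0,-0.027],
    [0,0,-0.027],
    [0,0,-0.027],
    [0,0,0]
  ],
  "translation": [
    [24,-2,0],
    [24,-2,0],
    [24,-2,0],
    [24,-2,0],
    [24,-2,0],
    [24,-2,0],
    [24,-2,0],
    [0,0,0]
  ],
  "jaw": [255,255,255,255,255,255,255,255]
}}

```text
clock: 7.55
position: [0.4995, 0.1557, 0.1704]
ee_rot: [0.657, 0.754, -0.002, -0.002]
ft_force: [0.7, -0.1, -1.4]
width: 0.0184
gripper_force: 58.7
```

```bash
python3 -c "
from h import *
to([.4941,.184,.12],99.3)"
```

```text
shift mm [28.7 -1.1 50.5] turn [-0.006  -0.001  -0.0245] pos [0.4995 0.1557 0.1704] F [ 0.7 -0.1 -1.4] M [0.   0.05 0.05] w 0.0184 t 7.55 q [-0.69  0.46  0.4   2.12 -0.3   0.62  0.06]
```

Emit:
{"fn": "apply_moves", "kwargs": {
  "delta_rot": [
    [0,0,-0.0245],
    [0,0,0],
    [-0.006,-0.001,0],
    [0,0,0],
    [0,0,0],
    [0,0,0],
    [0,0,0],
    [0,0,0]
  ],
  "translation": [
    [15,-1,0],
    [13.5,0,20],
    [0,0,25],
    [0,0,25],
    [0,0,20],
    [0,0,10],
    [0,0,0],
    [0,0,0]
  ],
  "jaw": [255,255,255,255,255,255,255,255]
}}

```text
clock: 8.35
position: [0.4982, 0.1801, 0.0725]
ee_rot: [0.65, 0.76, 0.002, 0.002]
ft_force: [-0.7, 0.3, -1.3]
width: 0.018
gripper_force: 58.7
```

```bash
python3 -c "
from h import *
to([.4941,.184,.065],99.3)
d=grab('top');s=grab('scene')
cv2.imwrite('pics/t2.png',d['image'][:,:,::-1]);cv2.imwrite('pics/s2.png',s['image'][:,:,::-1])
a=cv2.resize(d['image'][190:260,140:260],(480,280),interpolation=2);b=cv2.resize(s['image'][190:280,310:440],(780,540),interpolation=2)
o=np.zeros((540,1260,3),np.uint8);o[:280,:480]=a;o[:,480:]=b;cv2.imwrite('pics/g2.png',cv2.resize(o,(800,343))[:,:,::-1])"
```

```text
shift mm [ 4.5 -3.5  7.5] turn [ 0.0059  0.0012 -0.007 ] pos [0.4982 0.1801 0.0725] F [-0.7  0.3 -1.3] M [0.01 0.03 0.01] w 0.018 t 8.35 q [-0.63  0.62  0.27  2.17 -0.4   0.4   0.12]
```

View pics/g2.png

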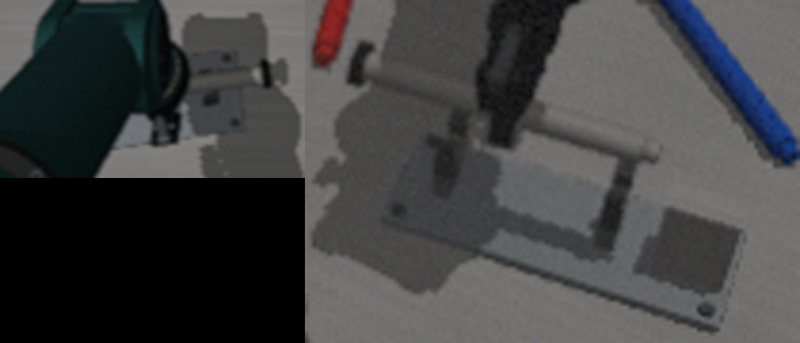

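The tube hangs above both clips. The cap is at about (244,219) in the top view and the tip at about (402,230) in the scene view. I'll measure the held tube's axis against the TCP.

```bash
python3 - <<'E'
from h import *
d=grab("top"); s=grab("scene"); g=d["image"].astype(float).mean(2); z=robot.get_state()["position"][2]+.019
print(z); print(g[208:232,216].round().astype(int).tolist()); print(g[208:232,226].round().astype(int).tolist());print(g[208:232,236].round().astype(int).tolist())
print("cap row219",[int(x) for x in g[218,232:256]])
gs=s["image"].astype(float).mean(2); print("scene col 385",gs[210:240,385].astype(int).tolist(),"col 395",gs[212:242,395].astype(int).tolist()); print("tip along",[int(gs[int(round(230+(u-402)*.27)),u]) for u in range(392,412)])
O=np.array([.4909,.1998,0]); e=np.array([-.1616,.9869,0]); p=robot.get_state()["position"]*[1,1,0]+[0,0,z]
a=robot.get_state()["ee_rot"]; x=R.from_quat(a).apply([1,0,0])
print("expected: cap top",project(d,p-.099*x),"mid",project(d,p-.06*x),"tip scene",project(s,p+.095*x),"mid-front scene",project(s,p+.07*x), "front clip seat scene",project(s,O+.055*e+[0,0,.048]),x)
E
```

```text
0.09223348786945292
[78, 76, 71, 59, 65, 67, 67, 69, 69, 65, 59, 59, 68, 77, 82, 75, 70, 62, 57, 65, 67, 67, 67, 68]
[77, 74, 65, 64, 65, 66, 67, 67, 64, 55, 60, 72, 77, 78, 74, 68, 58, 55, 57, 54, 52, 50, 54, 68]
[75, 76, 74, 74, 75, 76, 77, 71, 58, 63, 72, 77, 76, 72, 64, 58, 69, 72, 72, 72, 73, 73, 73, 74]
cap row219 [68, 69, 71, 71, 72, 71, 79, 101, 124, 123, 95, 46, 16, 20, 51, 72, 74, 73, 73, 72, 76, 101, 121, 123]
scene col 385 [110, 114, 113, 112, 112, 115, 107, 110, 110, 113, 106, 108, 114, 111, 104, 95, 81, 68, 56, 80, 104, 110, 109, 111, 110, 112, 110, 110, 104, 98] col 395 [111, 110, 109, 110, 113, 109, 110, 109, 112, 110, 110, 105, 108, 110, 114, 108, 96, 84, 70, 61, 52, 53, 52, 54, 46, 42, 43, 73, 93, 99]
tip along [96, 90, 94, 96, 100, 94, 83, 90, 100, 94, 99, 101, 109, 109, 109, 109, 110, 107, 112, 108]
expected: cap top (np.float64(243.79861825715307), np.float64(217.97790014701417)) mid (np.float64(228.9749417266101), np.float64(219.99818609157114)) tip scene (np.float64(402.55887896843126), np.float64(230.34808171009308)) mid-front scene (np.float64(391.95537279233747), np.float64(227.1282548563291)) front clip seat scene (np.float64(391.2677084197916), np.float64(239.80435849099513)) [-1.55257556e-01  9.87873876e-01 -5.45255358e-04]
```

```bash
python3 -c "
from h import *
to([.4947,.184,.052],99.3)"
```

```text
shift mm [ 4.  -3.6 21.2] turn [ 0.0078  0.0006 -0.0064] pos [0.4987 0.1806 0.0732] F [-0.7 -1.  -1.6] M [-0.01  0.02  0.01] w 0.0185 t 8.55 q [-0.63  0.61  0.27  2.17 -0.4   0.4   0.12]
```

Emit:
{"fn": "apply_moves", "kwargs": {
  "delta_rot": [
    [0.005,0,-0.0065],
    [0,0,0],
    [0,0,0],
    [0,0,0],
    [0,0,0],
    [0,0,0],
    [0,0,0],
    [0,0,0]
  ],
  "translation": [
    [4,-3.6,0],
    [0,0,0],
    [0,0,7],
    [0,0,7],
    [0,0,6],
    [0,0,0],
    [0,0,0],
    [0,0,0]
  ],
  "jaw": [255,255,255,255,255,255,255,255]
}}

```text
clock: 9.35
position: [0.4941, 0.1838, 0.0523]
ee_rot: [0.647, 0.762, 0.0, 0.001]
ft_force: [0.2, 0.6, -1.2]
width: 0.0184
gripper_force: 58.7
```

```bash
python3 -c "
from h import *
to([.4947,.184,.029],99.3)"
```

```text
shift mm [ 0.2  0.6 23.3] turn [ 0.0011  0.001  -0.0001] pos [0.4941 0.1838 0.0523] F [ 0.2  0.6 -1.2] M [0.01 0.07 0.  ] w 0.0184 t 9.35 q [-0.62  0.65  0.24  2.17 -0.42  0.36  0.13]
```

Emit:
{"fn": "apply_moves", "kwargs": {
  "delta_rot": [
    [0,0,0],
    [0,0,0],
    [0,0,0],
    [0,0,0],
    [0,0,0],
    [0,0,0],
    [0,0,0],
    [0,0,0]
  ],
  "translation": [
    [0,0,4],
    [0,0,4],
    [0,0,2],
    [0,0,1],
    [0,0,1],
    [0,0,1],
    [0,0,0],
    [0,0,0]
  ],
  "jaw": [255,255,255,255,255,255,255,255]
}}

```text
clock: 10.15
position: [0.4945, 0.1839, 0.0401]
ee_rot: [0.648, 0.762, 0.001, 0.001]
ft_force: [-0.7, -1.2, 5.9]
width: 0.0184
gripper_force: 59.5
```

```bash
python3 -c "
from h import *
to([.4947,.184,.028],99.3)"
```

```text
shift mm [ 0.1  0.2 12.1] turn [ 0.0021  0.0004 -0.0002] pos [0.4945 0.1839 0.0401] F [-0.7 -1.2  5.9] M [0.04 0.19 0.  ] w 0.0184 t 10.15 q [-0.61  0.67  0.22  2.18 -0.43  0.34  0.14]
```

Emit:
{"fn": "apply_moves", "kwargs": {
  "delta_rot": [
    [0,0,0],
    [0,0,0],
    [0,0,0],
    [0,0,0],
    [0,0,0],
    [0,0,0],
    [0,0,0],
    [0,0,0]
  ],
  "translation": [
    [0,0,1],
    [0,0,1],
    [0,0,1],
    [0,0,1],
    [0,0,1],
    [0,0,1],
    [0,0,0],
    [0,0,0]
  ],
  "jaw": [255,255,255,255,255,255,255,255]
}}

```text
clock: 10.95
position: [0.4944, 0.184, 0.0337]
ee_rot: [0.647, 0.762, 0.001, 0.001]
ft_force: [-0.7, -0.2, 5.4]
width: 0.0183
gripper_force: 59.1
```

Emit:
{"fn": "apply_moves", "kwargs": {
  "delta_rot": [
    [0,0,0],
    [0,0,0],
    [0,0,0],
    [0,0,0],
    [0,0,0],
    [0,0,0],
    [0,0,0],
    [0,0,0]
  ],
  "translation": [
    [0,0,1],
    [0,0,1],
    [0,0,1],
    [0,0,0.7],
    [0,0,0.5],
    [0,0,0.5],
    [0,0,0],
    [0,0,0]
  ],
  "jaw": [255,255,255,255,255,255,255,255]
}}

```text
clock: 11.75
position: [0.4942, 0.1837, 0.0284]
ee_rot: [0.647, 0.762, 0.0, 0.001]
ft_force: [1.8, 0.5, -4.3]
width: 0.0182
gripper_force: 58.6
```

```bash
python3 -c "
from h import *
to([.4947,.184,.028],99.3)"
```

```text
shift mm [0.2 0.6 0.4] turn [0.0014 0.0013 0.    ] pos [0.4942 0.1837 0.0284] F [ 1.8  0.5 -4.3] M [ 0.05 -0.4  -0.04] w 0.0182 t 11.75 q [-0.59  0.69  0.21  2.18 -0.44  0.31  0.15]
```

Emit:
{"fn": "apply_moves", "kwargs": {
  "delta_rot": [
    [0,0,0],
    [0,0,0],
    [0,0,0],
    [0,0,0],
    [0,0,0],
    [0,0,0],
    [0,0,0],
    [0,0,0]
  ],
  "translation": [
    [0,0,0.4],
    [0,0,0.4],
    [0,0,0.4],
    [0,0,0],
    [0,0,0],
    [0,0,0],
    [0,0,0],
    [0,0,0]
  ],
  "jaw": [255,255,255,255,255,255,255,255]
}}

```text
clock: 12.55
position: [0.4944, 0.1838, 0.0281]
ee_rot: [0.647, 0.762, 0.001, 0.001]
ft_force: [1.2, 0.9, 4.8]
width: 0.0183
gripper_force: 59.7
```

```bash
python3 -c "
from h import *
to([.4947,.184,.028],99.3)"
```

```text
shift mm [0.1 0.4 0.1] turn [0.0019 0.0007 0.0001] pos [0.4944 0.1838 0.0281] F [1.2 0.9 4.8] M [-0.1  -0.1   0.06] w 0.0183 t 12.55 q [-0.59  0.69  0.21  2.18 -0.44  0.31  0.15]
```

Emit:
{"fn": "apply_moves", "kwargs": {
  "delta_rot": [
    [0,0,0],
    [0,0,0],
    [0,0,0],
    [0,0,0],
    [0,0,0],
    [0,0,0],
    [0,0,0],
    [0,0,0]
  ],
  "translation": [
    [0,0,-0.3],
    [0,0,-0.3],
    [1,0,0],
    [1,0,0],
    [1,0,0],
    [1,0,0],
    [1,0,0],
    [1,0,0]
  ],
  "jaw": [255,255,255,255,255,255,255,255]
}}

```text
clock: 13.35
position: [0.4933, 0.1895, 0.0281]
ee_rot: [0.648, 0.762, 0.0, 0.001]
ft_force: [2.7, -3.7, 3.9]
width: 0.0181
gripper_force: 59.3
```

```bash
cat >> h.py <<'E'
def ax():
    s=robot.get_state(); e=np.array([-.1616,.9869,0]); n=np.array([.9869,.1616,0]); D=s["position"]-[.4921,.1998,0]
    print("tip x mm",round((D@e)*1000+95,2),"lat",round(D@n*1000,2),"z",round(s["position"][2]*1000,2),"F axial/lat/z",(s["ft_force"]@np.c_[e,n,[0,0,1]]).round(1),"M",s["wrist_torque"].round(2),"t",s["clock"])
E
python3 -c "
from h import *
ax();to([.4947,.184,.028],99.3)"
```

```text
tip x mm 84.66 lat -0.44 z 28.07 F axial/lat/z [-4.1  2.1  3.9] M [-0.71 -0.6   0.06] t 13.35
shift mm [-5.7  0.5  0.1] turn [ 0.0017  0.0013 -0.0005] pos [0.4933 0.1895 0.0281] F [ 2.7 -3.7  3.9] M [-0.71 -0.6   0.06] w 0.0181 t 13.35 q [-0.61  0.69  0.21  2.18 -0.44  0.31  0.14]
```

Emit:
{"fn": "apply_moves", "kwargs": {
  "delta_rot": [
    [0,0,0],
    [0,0,0],
    [0,0,0],
    [0,0,0],
    [0,0,0],
    [0,0,0],
    [0,0,0],
    [0,0,0]
  ],
  "translation": [
    [0,0.3,-0.4],
    [0.5,0,0],
    [0.5,0,0],
    [0.5,0,0],
    [0.5,0,0],
    [0.5,0,0],
    [0,0,0],
    [0,0,0]
  ],
  "jaw": [255,255,255,255,255,255,255,255]
}}

```text
clock: 14.15
position: [0.4928, 0.1924, 0.0283]
ee_rot: [0.647, 0.762, 0.0, 0.001]
ft_force: [4.7, -1.3, -2.8]
width: 0.0182
gripper_force: 59.0
```

```bash
python3 -c "
from h import *
ax()"
```

```text
tip x mm 87.56 lat -0.48 z 28.26 F axial/lat/z [-2.   4.5 -2.8] M [-0.17 -0.69 -0.04] t 14.15
```

Emit:
{"fn": "apply_moves", "kwargs": {
  "delta_rot": [
    [0,0,0],
    [0,0,0],
    [0,0,0],
    [0,0,0],
    [0,0,0],
    [0,0,0],
    [0,0,0],
    [0,0,0]
  ],
  "translation": [
    [0,0.4,0],
    [0.5,0,0],
    [0.5,0,0],
    [0.5,0,0],
    [0.5,0,0],
    [0.5,0,0],
    [0,0,0],
    [0,0,0]
  ],
  "jaw": [255,255,255,255,255,255,255,255]
}}

```text
clock: 14.95
position: [0.4924, 0.195, 0.0283]
ee_rot: [0.647, 0.762, -0.0, 0.0]
ft_force: [0.7, -1.8, -3.8]
width: 0.0181
gripper_force: 58.8
```

```bash
python3 -c "
from h import *
ax()"
```

```text
tip x mm 90.24 lat -0.43 z 28.29 F axial/lat/z [-1.9  0.4 -3.8] M [-0.08 -0.32 -0.01] t 14.95
```

Emit:
{"fn": "apply_moves", "kwargs": {
  "delta_rot": [
    [0,0,0],
    [0,0,0],
    [0,0,0],
    [0,0,0],
    [0,0,0],
    [0,0,0],
    [0,0,0],
    [0,0,0]
  ],
  "translation": [
    [0.5,0,0.1],
    [0.5,0,0],
    [0.5,0,0],
    [0.5,0,0],
    [0.5,0,0],
    [0,0,0],
    [0,0,0],
    [0,0,0]
  ],
  "jaw": [255,255,255,255,255,255,255,255]
}}

```text
clock: 15.75
position: [0.4922, 0.1974, 0.0282]
ee_rot: [0.647, 0.762, -0.0, 0.0]
ft_force: [0.4, 0.3, -2.3]
width: 0.0183
gripper_force: 58.8
```

```bash
python3 -c "
from h import *
ax()"
```

```text
tip x mm 92.62 lat -0.33 z 28.24 F axial/lat/z [ 0.2  0.5 -2.3] M [-0.05 -0.04  0.04] t 15.75
```

Emit:
{"fn": "apply_moves", "kwargs": {
  "delta_rot": [
    [0,0,0],
    [0,0,0],
    [0,0,0],
    [0,0,0],
    [0,0,0],
    [0,0,0],
    [0,0,0],
    [0,0,0]
  ],
  "translation": [
    [0.5,0,0],
    [0.5,0,0],
    [0.5,0,0],
    [0.5,0,0],
    [0.5,0,0],
    [0,0,0],
    [0,0,0],
    [0,0,0]
  ],
  "jaw": [255,255,255,255,255,255,255,255]
}}

```text
clock: 16.55
position: [0.4918, 0.1998, 0.0282]
ee_rot: [0.647, 0.762, -0.0, 0.0]
ft_force: [-1.7, 0.2, -2.4]
width: 0.0186
gripper_force: 58.9
```

Emit:
{"fn": "apply_moves", "kwargs": {
  "delta_rot": [
    [0,0,0],
    [0,0,0],
    [0,0,0],
    [0,0,0],
    [0,0,0],
    [0,0,0],
    [0,0,0],
    [0,0,0]
  ],
  "translation": [
    [0.5,0,0],
    [0.5,0,0],
    [0.5,0,0],
    [0.5,0,0],
    [0.5,0,0],
    [0,0,0],
    [0,0,0],
    [0,0,0]
  ],
  "jaw": [255,255,255,255,255,255,255,255]
}}

```text
clock: 17.35
position: [0.4915, 0.2022, 0.0282]
ee_rot: [0.647, 0.762, -0.0, 0.001]
ft_force: [-1.6, -0.2, -1.3]
width: 0.0185
gripper_force: 58.9
```

Emit:
{"fn": "apply_moves", "kwargs": {
  "delta_rot": [
    [0,0,0],
    [0,0,0],
    [0,0,0],
    [0,0,0],
    [0,0,0],
    [0,0,0],
    [0,0,0],
    [0,0,0]
  ],
  "translation": [
    [0.5,-0.1,0],
    [0.5,0,0],
    [0.5,0,0],
    [0.5,0,0],
    [0.5,0,0],
    [0,0,0],
    [0,0,0],
    [0,0,0]
  ],
  "jaw": [255,255,255,255,255,255,255,255]
}}

```text
clock: 18.15
position: [0.4911, 0.2047, 0.0283]
ee_rot: [0.647, 0.762, 0.0, 0.001]
ft_force: [-1.7, -0.5, -1.9]
width: 0.0183
gripper_force: 58.9
```

Emit:
{"fn": "apply_moves", "kwargs": {
  "delta_rot": [
    [0,0,0],
    [0,0,0],
    [0,0,0],
    [0,0,0],
    [0,0,0],
    [0,0,0],
    [0,0,0],
    [0,0,0]
  ],
  "translation": [
    [0.5,-0.1,0],
    [0.5,0,0],
    [0.5,0,0],
    [0.5,0,0],
    [0.5,0,0],
    [0,0,0],
    [0,0,0],
    [0,0,0]
  ],
  "jaw": [255,255,255,255,255,255,255,255]
}}

```text
clock: 18.95
position: [0.4907, 0.2072, 0.0283]
ee_rot: [0.647, 0.762, 0.0, 0.001]
ft_force: [-1.5, -1.4, -2.3]
width: 0.0186
gripper_force: 58.8
```

Emit:
{"fn": "apply_moves", "kwargs": {
  "delta_rot": [
    [0,0,0],
    [0,0,0],
    [0,0,0],
    [0,0,0],
    [0,0,0],
    [0,0,0],
    [0,0,0],
    [0,0,0]
  ],
  "translation": [
    [0.5,-0.1,0],
    [0.5,0,0],
    [0.5,0,0],
    [0.5,0,0],
    [0.5,0,0],
    [0,0,0],
    [0,0,0],
    [0,0,0]
  ],
  "jaw": [255,255,255,255,255,255,255,255]
}}

```text
clock: 19.75
position: [0.4902, 0.2097, 0.0283]
ee_rot: [0.647, 0.762, 0.0, 0.001]
ft_force: [0.1, -0.5, -3.2]
width: 0.0181
gripper_force: 58.8
```

Emit:
{"fn": "apply_moves", "kwargs": {
  "delta_rot": [
    [0,0,0],
    [0,0,0],
    [0,0,0],
    [0,0,0],
    [0,0,0],
    [0,0,0],
    [0,0,0],
    [0,0,0]
  ],
  "translation": [
    [0.5,0,0],
    [0.5,0,0],
    [0.5,0,0],
    [0.5,0,0],
    [0.5,0,0],
    [0,0,0],
    [0,0,0],
    [0,0,0]
  ],
  "jaw": [255,255,255,255,255,255,255,255]
}}

```text
clock: 20.55
position: [0.4898, 0.2121, 0.0283]
ee_rot: [0.647, 0.762, 0.0, 0.001]
ft_force: [-0.7, -1.0, -2.3]
width: 0.0185
gripper_force: 58.8
```

Emit:
{"fn": "apply_moves", "kwargs": {
  "delta_rot": [
    [0,0,0],
    [0,0,0],
    [0,0,0],
    [0,0,0],
    [0,0,0],
    [0,0,0],
    [0,0,0],
    [0,0,0]
  ],
  "translation": [
    [0.5,0,0],
    [0.5,0,0],
    [0.5,0,0],
    [0.5,0,0],
    [0.5,0,0],
    [0,0,0],
    [0,0,0],
    [0,0,0]
  ],
  "jaw": [255,255,255,255,255,255,255,255]
}}

```text
clock: 21.35
position: [0.4894, 0.2146, 0.0283]
ee_rot: [0.647, 0.762, 0.0, 0.001]
ft_force: [0.2, 0.2, -2.6]
width: 0.018
gripper_force: 58.8
```

Emit:
{"fn": "apply_moves", "kwargs": {
  "delta_rot": [
    [0,0,0],
    [0,0,0],
    [0,0,0],
    [0,0,0],
    [0,0,0],
    [0,0,0],
    [0,0,0],
    [0,0,0]
  ],
  "translation": [
    [0.5,0,0],
    [0.5,0,0],
    [0.5,0,0],
    [0.5,0,0],
    [0.5,0,0],
    [0,0,0],
    [0,0,0],
    [0,0,0]
  ],
  "jaw": [255,255,255,255,255,255,255,255]
}}

```text
clock: 22.15
position: [0.489, 0.2171, 0.0283]
ee_rot: [0.647, 0.762, 0.0, 0.001]
ft_force: [0.3, 0.7, -2.2]
width: 0.018
gripper_force: 58.8
```

Emit:
{"fn": "apply_moves", "kwargs": {
  "delta_rot": [
    [0,0,0],
    [0,0,0],
    [0,0,0],
    [0,0,0],
    [0,0,0],
    [0,0,0],
    [0,0,0],
    [0,0,0]
  ],
  "translation": [
    [0.5,0,0],
    [0.5,0,0],
    [0.5,0,0],
    [0.5,0,0],
    [0.5,0,0],
    [0,0,0],
    [0,0,0],
    [0,0,0]
  ],
  "jaw": [255,255,255,255,255,255,255,255]
}}

```text
clock: 22.95
position: [0.4888, 0.2183, 0.0283]
ee_rot: [0.648, 0.762, -0.0, 0.001]
ft_force: [0.4, -4.4, -1.9]
width: 0.0181
gripper_force: 58.9
```

Only 1.2 of the 2.5 mm was travelled and the axial force is now −4.4 N, which looks like the stop. I'll confirm with a small nudge.

Emit:
{"fn": "apply_moves", "kwargs": {
  "delta_rot": [
    [0,0,0],
    [0,0,0],
    [0,0,0],
    [0,0,0],
    [0,0,0],
    [0,0,0],
    [0,0,0],
    [0,0,0]
  ],
  "translation": [
    [0.4,0,0],
    [0.4,0,0],
    [0,0,0],
    [0,0,0],
    [0,0,0],
    [0,0,0],
    [0,0,0],
    [0,0,0]
  ],
  "jaw": [255,255,255,255,255,255,255,255]
}}

```text
clock: 23.75
position: [0.4888, 0.2183, 0.0283]
ee_rot: [0.648, 0.762, -0.0, 0.002]
ft_force: [1.2, -6.0, -1.6]
width: 0.0184
gripper_force: 58.9
```

```bash
python3 -c "
from h import *
ax()"
```

```text
tip x mm 113.76 lat -0.25 z 28.28 F axial/lat/z [-6.1  0.2 -1.6] M [-1.22 -0.33  0.09] t 23.75
```

Emit:
{"fn": "apply_moves", "kwargs": {
  "delta_rot": [
    [0,0,0],
    [0,0,0],
    [0,0,0],
    [0,0,0],
    [0,0,0],
    [0,0,0],
    [0,0,0],
    [0,0,0]
  ],
  "translation": [
    [-0.5,0,0.3],
    [-0.3,0,0.3],
    [0,0,0],
    [0,0,0],
    [0,0,0],
    [0,0,0],
    [0,0,0],
    [0,0,0]
  ],
  "jaw": [255,255,255,255,255,255,255,255],
  "force": 30
}}

```text
clock: 24.55
position: [0.4889, 0.2183, 0.0282]
ee_rot: [0.648, 0.762, -0.0, 0.001]
ft_force: [-0.2, -5.1, 3.0]
width: 0.0181
gripper_force: 59.3
```

```bash
python3 -c "
from h import *
ax()"
```

```text
tip x mm 113.79 lat -0.22 z 28.18 F axial/lat/z [-5. -1.  3.] M [-1.08 -0.16  0.1 ] t 24.55
```

Emit:
{"fn": "apply_moves", "kwargs": {
  "delta_rot": [
    [0,0,0],
    [0,0,0],
    [0,0,0],
    [0,0,0],
    [0,0,0],
    [0,0,0],
    [0,0,0],
    [0,0,0]
  ],
  "translation": [
    [0,0,0],
    [0,0,0],
    [0,0,0],
    [0,0,0],
    [0,0,0],
    [0,0,0],
    [0,0,0],
    [0,0,0]
  ],
  "jaw": [200,180,150,120,80,40,0,0]
}}

```text
clock: 25.35
position: [0.4885, 0.2195, 0.0276]
ee_rot: [0.647, 0.762, 0.0, 0.001]
ft_force: [0.4, 0.1, -0.6]
width: 0.0856
gripper_force: 0.0
```

Emit:
{"fn": "apply_moves", "kwargs": {
  "delta_rot": [
    [0,0,0],
    [0,0,0],
    [0,0,0],
    [0,0,0],
    [0,0,0],
    [0,0,0],
    [0,0,0],
    [0,0,0]
  ],
  "translation": [
    [0,0,0],
    [0,0,0],
    [0,0,-5],
    [0,0,-20],
    [0,0,-35],
    [0,0,-40],
    [0,0,-40],
    [0,0,-30]
  ],
  "jaw": [0,0,0,0,0,0,0,0]
}}

```text
clock: 26.15
position: [0.4888, 0.2195, 0.2003]
ee_rot: [0.648, 0.762, 0.001, 0.001]
ft_force: [0.9, 0.7, -1.2]
width: 0.0856
gripper_force: 0.0
```

Emit:
{"fn": "apply_moves", "kwargs": {
  "delta_rot": [
    [0,0,0],
    [0,0,0],
    [0,0,0],
    [0,0,0],
    [0,0,0],
    [0,0,0],
    [0,0,0],
    [0,0,0]
  ],
  "translation": [
    [-40,0,0],
    [-40,0,0],
    [-40,0,0],
    [-40,0,0],
    [-40,0,0],
    [-40,0,0],
    [-40,0,0],
    [0,0,0]
  ],
  "jaw": [0,0,0,0,0,0,0,0]
}}

```text
clock: 26.95
position: [0.534, -0.0643, 0.199]
ee_rot: [0.651, 0.759, -0.001, 0.003]
ft_force: [-0.3, 0.8, -0.1]
width: 0.0856
gripper_force: 0.0
```

```bash
python3 -c "
from h import *
d=grab('top');s=grab('scene');g=d['image'].astype(float).mean(2)
O=np.array([.4909,.1998,.048]); e=np.array([-.1616,.9869,0])
for x in (-.082,.0188,.113): print(x,'top',project(d,O+x*e),'scene',project(s,O+x*e))
print([int(v) for v in g[222,215:250]])
a=cv2.resize(d['image'][195:260,140:250],(400,236),interpolation=2);b=cv2.resize(s['image'][190:280,310:440],(400,277),interpolation=2)
o=np.zeros((277,800,3),np.uint8);o[:236,:400]=a;o[:,400:]=b;cv2.imwrite('pics/e1.png',o[:,:,::-1])"
```

```text
-0.082 top (np.float64(231.61182211967736), np.float64(223.22550363544738)) scene (np.float64(337.21525240281403), np.float64(223.2004776971038))
0.0188 top (np.float64(194.61491597053384), np.float64(228.51262479192607)) scene (np.float64(376.60119817145255), np.float64(235.2982974241424))
0.113 top (np.float64(159.89935938914076), np.float64(233.4731718390441)) scene (np.float64(415.35487531500564), np.float64(247.20606642627249))
[79, 78, 81, 83, 73, 69, 78, 87, 92, 97, 101, 104, 107, 106, 80, 37, 14, 13, 36, 62, 70, 77, 101, 120, 123, 121, 120, 119, 118, 120, 119, 118, 119, 118, 119]
```

View pics/e1.png

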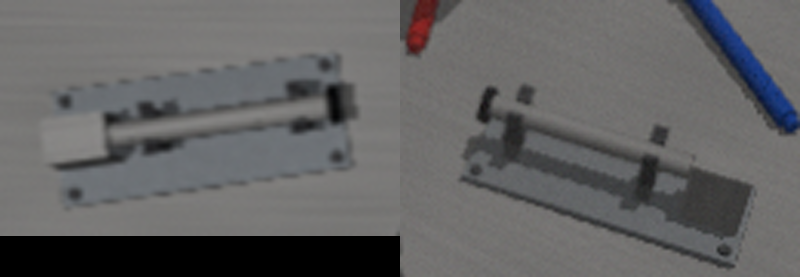

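The tube lies level in both clips with its tip inside the hood. The cap centre is at u≈231.5 in the top view against about 231 expected, and the gripper is well clear.

```bash
python3 -c "
from h import *
print(robot.job_done())"
```

```text
the job is handed in; nothing more can be done
None
```

I handed the job in at about 27 s. The tube is snapped into both clips and released, its tip against the stop, which I felt at about holder x = 114 mm with roughly 6 N at the wrist. The hand-in gave no verdict, and I did not re-check the tins and cup, though the arm never came near them.

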